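# Fetch the belay device from between the crampon guards

## Task

The red belay device sits deep in the open aluminium toolbox between two tall crampon point guards that leave no room for fingers beside it. First stand both guards upright on the dark rubber mat, then lay the belay device flat, right way up, in the yellow tray, lengthwise, and only after that put both guards back in the toolbox, upright, each in the very place and alignment it had at the start (orange-marked and blue-marked not swapped). Leave the brush, the carabiner and the wax tin where they are.

Things in the scene. Friction and masses are not known exactly. Their poses are not given: they have to be found in the camera images.
- guard_orange: Crampon point guard: upright black plastic block with rounded ends, 74 mm long (its x), 34 mm wide (its y), 80 mm tall, 0.09 kg, with an orange band and orange top with three black sockets. Origin: centre of its underside, z up. Starts standing in the toolbox left or right of the belay device. Grip across the 34 mm width, with the fingers above the 34 mm tall belay device.
- guard_blue: The same guard (74 x 34 x 80 mm tall) with a blue band and blue top. Origin: centre of its underside, z up, x along its length. Starts standing in the toolbox on the other side of the belay device.
- belay: Red belay device, 78 mm long (its x), 40 mm wide (y), 34 mm tall, 0.12 kg: solid block x = -39 to +21 mm, then a thin wire loop to +39 mm; two dark slots on top. Origin: centre of its underside, z up. Starts on the toolbox floor, only about 8 mm from each guard and 11 mm from the end walls: fingers fit only once the guards are gone. Grip across the 40 mm width at the origin.
- toolbox: Aluminium toolbox, fixed, opened flat. Origin: underside centre of its lower half (nearer the robot), 108 (x) by 192 (y) by 45 mm tall, walls and floor 4 mm, grey lining. At the start the belay device stands at its centre, a guard about 46 mm to each side (+y, -y), all lengthwise along its x. The lid, an equal open shell, lies folded back on the bench, centred at x = +112 mm.
- mat: Dark rubber mat with grey cloth centre, fixed, 150 mm (x) by 200 mm (y), 4 mm thick: the side area for both guards. Origin at the centre of its underside, z up.
- tray: Shallow yellow plastic tray, fixed, outside 112 mm (x) by 74 mm (y), 10 mm tall; walls and floor 4 mm thick (inside 104 x 66 mm). The belay device lies in it lengthwise, its x along the tray's x, either way round. Origin at the centre of its underside, z up.
- brush: Bystander: bamboo brush lying on the bench, 175 mm long (its x), 32 mm wide, 20 mm tall, white bristles under its head. Origin under its middle. Leave alone.
- carabiner: Bystander: aluminium carabiner with a green gate sleeve lying flat, 100 x 70 mm, 12 mm thick. Origin under its middle. Leave alone.
- wax_tin: Bystander: round steel wax tin with a green lid, 60 mm across, 22 mm tall. Origin at the centre of its underside. Leave alone.

How it is judged:
By the outcome, as a careful person would: the job done as asked, in the order asked, and still so for the second after the job is handed in, with the robot touching nothing.
It also fails if it takes over 136 s, if anything falls off the work surface, if the arm or the gripper's body presses on something with over 40 N, if the wrist force passes 120 N, or if a joint passes its speed limit or range.

## Robot

A 6-joint arm with a two-finger parallel gripper is mounted at the origin on the work surface. World frame = base frame: x ahead of the robot, y to its left, z up, the work surface at z = 0. Lengths are in m, angles in degrees, forces in N, time in s.
With the tool pointing down it reaches from about 0.3 to 0.875 m from the base axis. Payload 6.4 kg.
Tool frame: the origin (TCP) lies midway between the tips of the shut fingers; the grasp point (between the pads) lies 19 mm behind it; z points along the fingers, y is the line along which they close (so a half turn about z gives the same grasp; the last joint's range is limited). The gripper opens to 88 mm and grips with 3 to 60 N. Pads are 18 mm wide; open, the fingers measure 123 mm over their backs; the gripper's body (75 mm by 187 mm) begins 45 mm behind the grasp point.
Start: joints at [-81.664, 10.359, 92.074, -0, 77.567, -11.82], TCP at [0.198, -0.54, 0.239] pointing down, gripper open.
Joint ranges: [-171.53, 171.53], [-51.25, 118.39], [17.06, 147.69], [-65.23, 245.23], [0, 150.52], [-178.68, 178.68]. Speed limits (degrees/s): [147.25, 147.25, 172.46, 180, 180, 180].

## Interface

Orientations are given as a 3x3 rotation matrix whose columns are the frame's x, y, z axes.
In Python, from plant import env gives the robot as it stands.
- The arm moves only by the shell command python3 -m jog 'ROWS' [OPENING] [FORCE]. ROWS is JSON, a list that holds one entry, the list of rows, each a list of 4 numbers: the shift along the tool's x, y, z in mm, then the turn about the tool's z in degrees. A call has 1 to 20 rows; each row is the pose to reach, as a shift and turn from the pose commanded when the call began, along the tool's axes at that moment; what a row does not reach only later rows make up. A row lasts 1/10 s, in which the tool goes at most 50 mm and 8.59 degrees, less where a joint would pass 70% of its speed; a pose out of reach is approached as far as the arm can. A call with a gripper value outside its range is refused whole. OPENING is the closure in counts, from 0 (fully open) to 255 (shut), set as the call begins (- or left out, the last holds). The fingers move at their own pace and stop on an object; FORCE is the grip in N (left out, the last holds). Time passes only in rows, so rows that repeat a pose let the fingers close. It gives the time, the measured TCP pose, the force, the opening and the grip force at its end, in the units of the state.
- env.get_obs(): the state, without advancing time (a new reading comes with each control period).
- env.get_image(name): name is "scene" or "top" or "wrist"; returns the picture (420x560x3 uint8, red, green, blue); there is no depth.
- env.calibration(name): a dict with "fx", "fy", "cx", "cy" (pixels), "pose" (4x4, takes a point from camera to world coordinates); the wrist camera has in their place "tool_from_camera" (4x4, takes a point from camera to tool coordinates, whose origin is the TCP and whose axes are the flange's). Camera axes: x right, y up, looking along -z (the intrinsics and any distortion apply to the point x, -y, -z); pixel columns grow to the right and rows downward; lengths in m; the calibration is good to about 2 mm. A picture is of the moment at which its call begins: read the wrist's pose just before it. calibration takes no time and is no camera call.
- env.sign_off(): hands the job in; it is judged then, once.
The state is a dict: "time_s": time; "q": joint angles; "dq": joint speeds; "joint_efforts": joint torques, N m; "tcp_pos": TCP position; "orientation": TCP orientation; "contact_force": force on the tool from outside, world axes, zero at the start; "torque": the same for the moment, N m; "opening": opening from 0.0 (shut) to 1.0 (fully open); "grasp_force": force on a finger pad.
Only numpy, scipy, OpenCV 4.12 (cv2) and the standard library are available. Lean on these libraries where they do the work, as an engineer would, in place of code of your own. Each camera call takes 0.05 s, during which the arm holds its last target. There are 200 camera calls.

## Working session

There is one attempt and no reset: what is moved stays moved. The work goes in short steps, Python scripts to look and compute and a shell command to move; the robot and the scene stay as the last step left them, time stands still between calls to the robot, and variables do not carry over. Pictures are saved under pics/ and viewed, at most 14 in all, crops included, and the job is handed in when it is done.

```bash
ls; mkdir -p pics; python3 - <<'E'
from plant import env
import cv2,numpy as np
np.set_printoptions(precision=4,suppress=True)
o=env.get_obs();print(o)
for n in("top","scene"):
    c=env.calibration(n);print(n,c)
    cv2.imwrite(f"pics/{n}0.png",env.get_image(n)[:,:,::-1])
print(env.calibration("wrist"))
E
```

```text
pics
{'time_s': 0.0, 'q': array([-81.6622,  10.3999,  92.1279,   0.0014,  77.5679, -11.8207]), 'dq': array([ 0.0082, -0.0119,  0.0012,  0.0049,  0.0844,  0.0488]), 'joint_efforts': array([  0.0008, -43.3864, -34.1851,   0.0704,   0.0386,  -0.0001]), 'tcp_pos': array([ 0.1981, -0.5393,  0.2379]), 'orientation': array([[ 0.9387,  0.3446, -0.0002],
       [ 0.3446, -0.9387,  0.0017],
       [ 0.0004, -0.0016, -1.    ]]), 'contact_force': array([-0.3492,  0.8246, -0.223 ]), 'torque': array([-0.0219, -0.0467,  0.0294]), 'grasp_force': 0.0, 'opening': 0.9997132306691943}
top {'fx': 479.7429573816171, 'fy': 479.7429573816171, 'cx': 273.17421000366244, 'cy': 200.92292030252824, 'pose': array([[-0.0257,  0.9921, -0.1225,  0.4398],
       [-0.9997, -0.0252,  0.0051,  0.0019],
       [ 0.0019,  0.1226,  0.9925,  1.3192],
       [ 0.    ,  0.    ,  0.    ,  1.    ]])}
scene {'fx': 395.29636185872346, 'fy': 395.29636185872346, 'cx': 280.8120257752279, 'cy': 210.0309518528883, 'pose': array([[ 0.5973, -0.5912,  0.5419,  1.1699],
       [ 0.8018,  0.4275, -0.4175, -0.4633],
       [ 0.0152,  0.6839,  0.7295,  0.7997],
       [ 0.    ,  0.    ,  0.    ,  1.    ]])}
{'fx': 305.8171604796397, 'fy': 305.8171604796397, 'cx': 282.00700484730385, 'cy': 206.36465303023925, 'tool_from_camera': array([[-0.0002,  0.9565,  0.2917,  0.0755],
       [ 1.    ,  0.0002,  0.    ,  0.0004],
       [-0.    ,  0.2917, -0.9565, -0.1449],
       [ 0.    ,  0.    ,  0.    ,  1.    ]])}
```

View pics/top0.png

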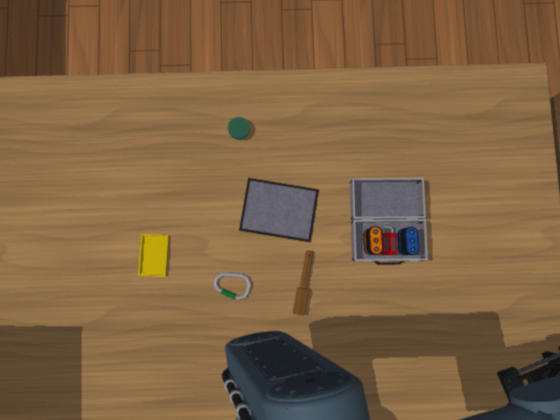

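View pics/scene0.png

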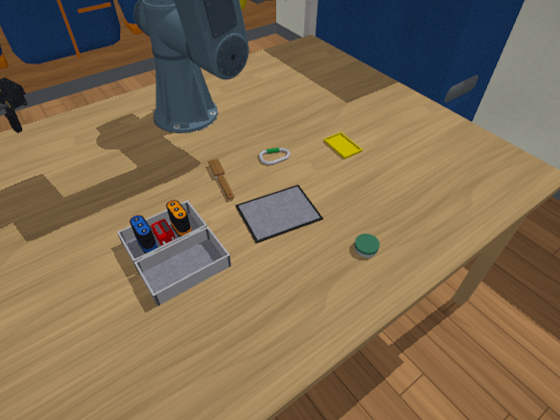

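The top view shows the toolbox at about (390,220), orange guard at (375,240), belay at (390,242), blue guard at (411,240), mat centre at (280,210) and tray at (154,255). I'll enlarge these for measuring.

```bash
cat > h.py <<'E'
from plant import env
import cv2,numpy as np
np.set_printoptions(precision=4,suppress=True)
def cam(name):
    c=env.calibration(name)
    if name=="wrist":
        o=env.get_obs();T=np.eye(4);T[:3,:3]=o['orientation'];T[:3,3]=o['tcp_pos'];P=T@c['tool_from_camera']
    else:P=c['pose']
    return c,P
def pix2w(cp,u,v,z):
    c,P=cp
    d=P[:3,:3]@np.array([(u-c['cx'])/c['fx'],-(v-c['cy'])/c['fy'],-1]);o=P[:3,3]
    return o+d*(z-o[2])/d[2]
def w2pix(cp,p):
    c,P=cp
    q=P[:3,:3].T@(np.asarray(p)-P[:3,3])
    return np.array([c['cx']+c['fx']*q[0]/-q[2],c['cy']-c['fy']*q[1]/-q[2]])
E
python3 - <<'E'
import cv2,numpy as np
im=cv2.imread("pics/top0.png")
a=cv2.resize(im[170:270,345:435],None,fx=6,fy=6,interpolation=cv2.INTER_CUBIC)
cv2.imwrite("pics/tb.png",a)
b=cv2.resize(im[170:270,130:330],None,fx=4,fy=4,interpolation=cv2.INTER_CUBIC)
cv2.imwrite("pics/mt.png",b)
E
```

```text
(no output)
```

View pics/tb.png

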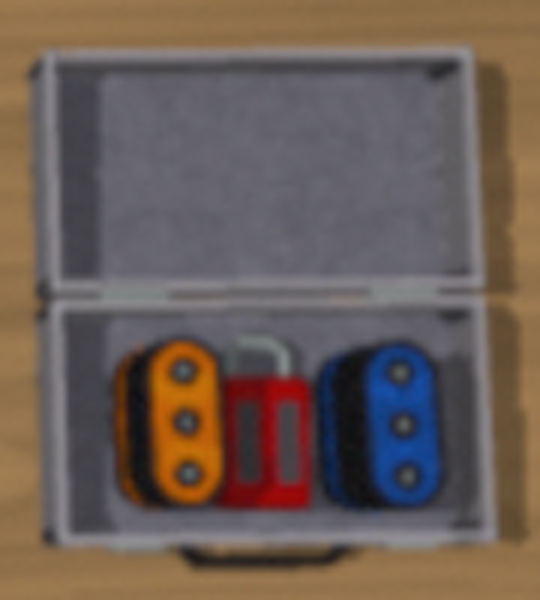

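View pics/mt.png

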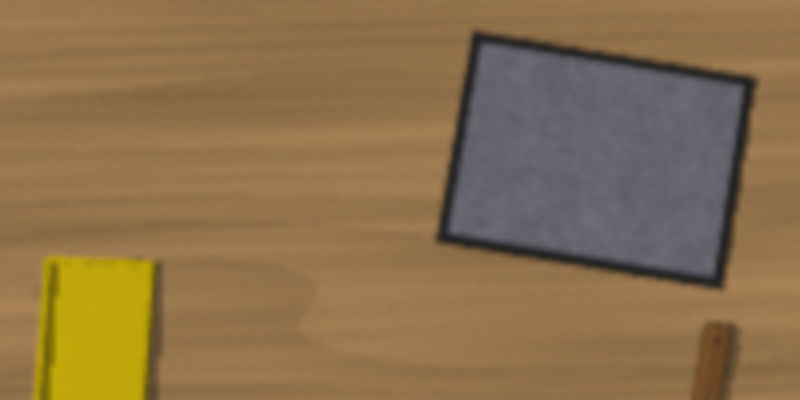

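The toolbox crop shows orange sockets at (184,371), (186,421), (190,472), blue sockets at (401,372), (403,424), (408,475), and lower-half rim corners at about (40,310), (487,305), (495,543), (50,545). The mat crop shows corners at (475,32), (755,78), (720,287), (438,240).

```bash
python3 - <<'E'
from h import *
c=cam("top")
def show(n,pts,ox,oy,s,z):
    w=np.array([pix2w(c,ox+(u+.5)/s-.5,oy+(v+.5)/s-.5,z) for u,v in pts])*1000
    print(n);print(w[:,:2].round(1),'mean',w[:,:2].mean(0).round(1));d=np.diff(np.vstack([w,w[:1]]),axis=0)
    print(' len',np.hypot(d[:,0],d[:,1]).round(1),'ang',np.degrees(np.arctan2(d[:,1],d[:,0])).round(1))
show('or',[(184,371),(186,421),(190,472)],345,170,6,.084)
show('bl',[(401,372),(403,424),(408,475)],345,170,6,.084)
show('box',[(40,310),(487,305),(495,543),(50,545)],345,170,6,.045)
show('belay body',[(228,378),(312,378),(308,507),(220,505)],345,170,6,.038)
show('mat',[(475,32),(755,78),(720,287),(438,240)],130,170,4,.004)
im=cv2.imread("pics/top0.png")
hsv=cv2.cvtColor(im,cv2.COLOR_BGR2HSV)
m=cv2.inRange(hsv,(22,180,80),(35,255,255))
cn=max(cv2.findContours(m,0,2)[0],key=cv2.contourArea)
r=cv2.boxPoints(cv2.minAreaRect(cn));print(r)
show('tray',r,0,0,1,.008)
for n,(u,v) in dict(brush1=(308,253),brush2=(300,313),car=(233,286),tin=(239,128)).items(): print(n,pix2w(c,u,v,.015)*1000)
E
```

```text
or
[[ 506.4 -265.1]
 [ 485.  -264.9]
 [ 463.2 -265.4]] mean [ 484.9 -265.1]
 len [21.4 21.8 43.2] ang [ 179.3 -178.5    0.4]
bl
[[ 503.6 -358.2]
 [ 481.3 -357.7]
 [ 459.6 -358.5]] mean [ 481.5 -358.2]
 len [22.3 21.8 44. ] ang [ 178.7 -177.9    0.4]
box
[[ 537.2 -211. ]
 [ 534.3 -409.6]
 [ 429.5 -406.4]
 [ 433.6 -210.7]] mean [ 483.7 -309.4]
 len [198.6 104.9 195.7 103.5] ang [-90.8 178.2  88.8  -0.2]
belay body
[[ 505.3 -294.5]
 [ 504.3 -331.9]
 [ 447.4 -326.8]
 [ 449.2 -287.9]] mean [ 476.6 -310.3]
 len [37.4 57.2 39.  56.4] ang [-91.5 174.9  87.2  -6.7]
mat
[[ 669.    62.4]
 [ 631.8 -130.8]
 [ 488.1 -101.5]
 [ 525.2   90.6]] mean [578.5 -19.8]
 len [196.8 146.6 195.7 146.6] ang [-100.9  168.5   79.1  -11.1]
[[137.5076 274.8934]
 [140.4924 233.1066]
 [168.4924 235.1066]
 [165.5076 276.8934]]
tray
[[409.6 366.7]
 [522.3 359.6]
 [514.9 283.2]
 [402.4 291.2]] mean [462.3 325.2]
 len [112.9  76.7 112.8  75.9] ang [ -3.6 -95.5 176.   84.5]
brush1 [456.5059 -95.1853  15.    ]
brush2 [298.2945 -68.3956  15.    ]
car [373.7752 108.8251  15.    ]
tin [808.1586  85.3803  15.    ]
```

Sizes check out: box about 192 x 108 at yaw of about -2°, mat at yaw of about -11° centred (578,-20), tray at about -4.5° centred (462,325). Now I'll move the wrist camera over the toolbox.

```bash
python3 -m jog '[[[20,-6,0,2],[60,-20,0,6],[105,-35,0,12],[150,-50,5,18],[195,-65,10,22],[240,-80,15,22],[285,-95,20,22],[320,-107,20,22],[340,-114,20,22],[346,-116,20,22],[346,-116,20,22],[346,-116,20,22],[346,-116,20,22]]]' 0 20
python3 - <<'E'
from h import *
import pickle
o=env.get_obs();print(o['tcp_pos'],o['orientation'],o['contact_force'])
c=cam("wrist");im=env.get_image("wrist");pickle.dump(c,open("w1.pkl","wb"))
cv2.imwrite("pics/w1.png",im[:,:,::-1])
E
```

```text
time_s: 1.4
tcp_pos: [0.4821, -0.3127, 0.2187]
orientation: [[0.999, -0.034, -0.0], [-0.034, -0.999, -0.0], [-0.0, 0.0, -1.0]]
contact_force: [-0.6, 0.2, -0.4]
opening: 1.0
grasp_force: 0.0
[ 0.4821 -0.3127  0.2187] [[ 0.9994 -0.0339 -0.0003]
 [-0.0339 -0.9994 -0.0001]
 [-0.0003  0.0001 -1.    ]] [-0.5533  0.2298 -0.3568]
```

View pics/w1.png

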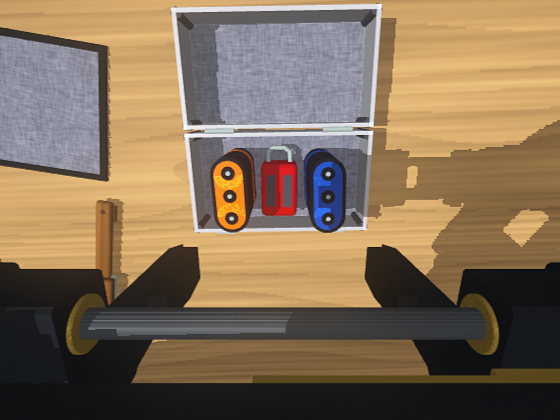

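Orange sockets are near (228,174)–(231,218), blue near (327,174)–(327,218). I'll enlarge.

```bash
python3 - <<'E'
import cv2
im=cv2.imread("pics/w1.png");cv2.imwrite("pics/w1c.png",cv2.resize(im[120:240,180:380],None,fx=4,fy=4,interpolation=cv2.INTER_CUBIC))
E
```

```text
(no output)
```

View pics/w1c.png

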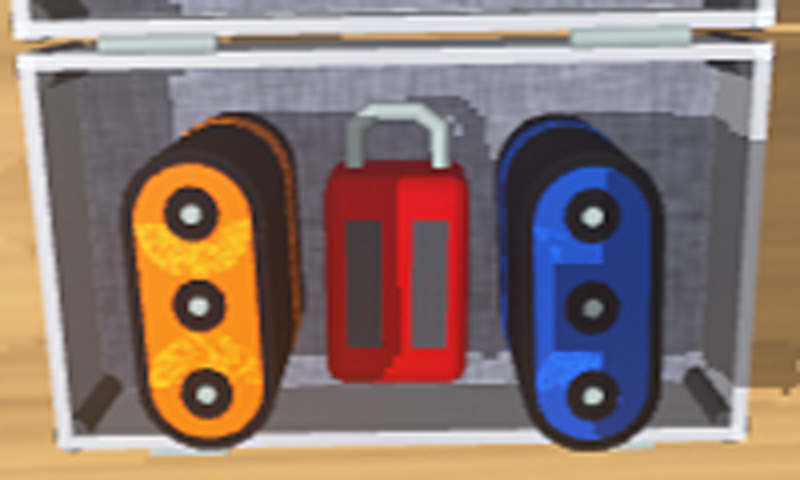

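Enlarged: orange sockets (190,214), (199,306), (207,394); blue (593,216), (593,308), (593,397); rim corners (18,52), (772,45), (745,440), (60,447); belay body from (330,163) to (464,380).

```bash
python3 - <<'E'
from h import *
import pickle
c=pickle.load(open("w1.pkl","rb"))
def show(n,pts,z,ox=180,oy=120,s=4):
    w=np.array([pix2w(c,ox+(u+.5)/s-.5,oy+(v+.5)/s-.5,z) for u,v in pts])*1000
    print(n);print(w[:,:2].round(1).tolist(),'mean',w[:,:2].mean(0).round(1));d=np.diff(np.vstack([w,w[:1]]),axis=0)
    print(' len',np.hypot(d[:,0],d[:,1]).round(1),'ang',np.degrees(np.arctan2(d[:,1],d[:,0])).round(1))
show('or',[(190,214),(199,306),(207,394)],.084)
show('bl',[(593,216),(593,308),(593,397)],.084)
show('box',[(18,52),(772,45),(745,440),(60,447)],.045)
show('belay',[(330,163),(467,163),(464,380),(331,380)],.038)
print(pix2w(c,60,110,.004)) # mat
E
```

```text
or
[[506.3, -263.1], [484.2, -263.3], [462.2, -263.4]] mean [ 484.2 -263.3]
 len [22.  22.  44.1] ang [-179.4 -179.8    0.4]
bl
[[502.6, -356.3], [480.6, -356.5], [458.2, -356.7]] mean [ 480.5 -356.5]
 len [22.1 22.3 44.4] ang [-179.4 -179.4    0.6]
box
[[542.1, -215.8], [537.3, -406.8], [430.2, -404.9], [434.6, -213.8]] mean [ 486.1 -310.3]
 len [191.1 107.1 191.1 107.4] ang [-91.4 179.   88.7  -1. ]
belay
[[510.2, -292.9], [509.0, -329.3], [448.2, -327.2], [449.4, -289.9]] mean [ 479.2 -309.8]
 len [36.5 60.9 37.3 60.9] ang [-92.  178.   88.   -2.8]
[ 0.5694 -0.0669  0.004 ]
```

Both cameras agree within 2 mm: orange guard about (484,-264) yaw about 0, blue about (481,-357), belay yaw about -2°. I'll hover over the orange guard with the fingers narrowed, and check centring.

```bash
python3 -m jog '[[[0,-10,5,0],[0,-25,25,-1],[0,-38,55,-2],[0.5,-48.7,85,-2],[0.5,-48.7,105,-2],[0.5,-48.7,115,-2],[0.5,-48.7,115,-2],[0.5,-48.7,115,-2],[0.5,-48.7,115,-2]]]' 80 20
python3 - <<'E'
from h import *
import pickle
c=cam("wrist");im=env.get_image("wrist");pickle.dump(c,open("w2.pkl","wb"))
cv2.imwrite("pics/w2.png",cv2.resize(im[100:340,130:430,::-1],None,fx=2.5,fy=2.5,interpolation=cv2.INTER_CUBIC))
o=env.get_obs()
print(w2pix(c,o['tcp_pos']), w2pix(c,[*o['tcp_pos'][:2],.084]))
E
```

```text
time_s: 2.35
tcp_pos: [0.4858, -0.2639, 0.1051]
orientation: [[1.0, 0.002, 0.002], [0.002, -1.0, -0.002], [0.002, 0.002, -1.0]]
contact_force: [0.0, 0.3, 0.4]
opening: 0.683
grasp_force: 0.0
[281.1881 263.6795] [281.2237 246.9615]
```

View pics/w2.png

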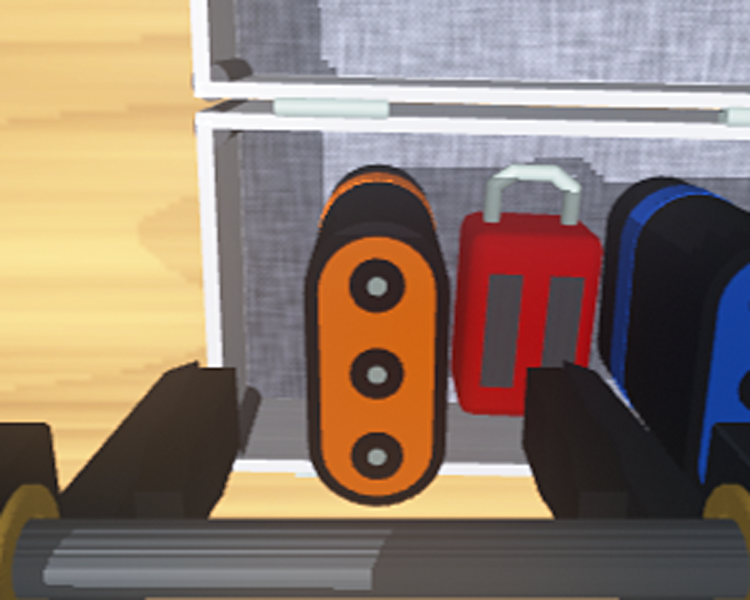

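The orange guard is centred between the fingers (socket column at 377 against finger mid of about 381) and aligned with the tool. Descend and grip.

```bash
python3 -m jog '[[[0,-0.5,10,0],[0,-0.5,28,0],[0,-0.5,45,0],[0,-0.5,54,0],[0,-0.5,54,0],[0,-0.5,54,0]]]' ; python3 -m jog '[[[0,0,0,0],[0,0,0,0],[0,0,0,0],[0,0,0,0],[0,0,0,0],[0,0,0,0],[0,0,0,0]]]' 255 20
```

```text
time_s: 3.0
tcp_pos: [0.4853, -0.2627, 0.0499]
orientation: [[1.0, 0.003, 0.0], [0.003, -1.0, -0.0], [0.0, 0.0, -1.0]]
contact_force: [-0.5, -0.3, -0.4]
opening: 0.686
grasp_force: 0.0
time_s: 3.7
tcp_pos: [0.4853, -0.2628, 0.0502]
orientation: [[1.0, 0.003, 0.001], [0.003, -1.0, -0.0], [0.001, 0.0, -1.0]]
contact_force: [-1.2, 0.4, 4.7]
opening: 0.384
grasp_force: 20.0
```

Opening 33.8 mm: the orange guard is held, with home TCP (485.3,-262.8,50.0) and yaw about 0.2°. Lift it and carry it to the mat.

```bash
python3 -m jog '[[[0,0,-6,0],[0,0,-20,0],[0,0,-42,0],[0,0,-65,0],[3,-8,-78,0],[11,-30,-80,0],[22,-62,-80,0],[34,-96,-80,0],[47,-131,-80,0],[60,-166,-80,0],[73,-202,-80,0],[85,-236,-80,0],[95,-264,-80,0],[101,-281,-75,0],[103,-287,-62,0],[103,-287,-45,0],[103,-287,-27,0],[103,-287,-12,0],[103,-287,-4,0],[103,-287,-4,0]]]'; python3 -m jog '[[[0,0,0,0],[0,0,1.5,0],[0,0,3,0],[0,0,3,0],[0,0,3,0]]]'
```

```text
time_s: 5.7
tcp_pos: [0.586, 0.0246, 0.0521]
orientation: [[1.0, 0.002, -0.003], [0.002, -1.0, 0.0], [-0.003, -0.0, -1.0]]
contact_force: [-0.6, 0.8, -1.4]
opening: 0.388
grasp_force: 20.0
time_s: 6.2
tcp_pos: [0.5874, 0.0248, 0.051]
orientation: [[1.0, 0.003, 0.0], [0.003, -1.0, -0.0], [0.0, 0.0, -1.0]]
contact_force: [0.2, 0.9, -0.0]
opening: 0.384
grasp_force: 20.0
```

```bash
python3 -m jog '[[[0,0,0.7,0],[0,0,1,0],[0,0,1,0],[0,0,1,0]]]'; python3 -m jog '[[[0,0,0,0],[0,0,0,0],[0,0,0,0],[0,0,0,0],[0,0,0,0]]]' 80;  python3 -m jog '[[[0,0,-8,0],[0,0,-25,0],[0,0,-50,0],[0,0,-60,0],[0,0,-60,0],[0,0,-60,0]]]'
python3 - <<'E'
from h import *
import pickle
c=cam("wrist");im=env.get_image("wrist");pickle.dump(c,open("w3.pkl","wb"))
cv2.imwrite("pics/w3.png",im[:,:,::-1])
E
```

```text
time_s: 6.6
tcp_pos: [0.5875, 0.0247, 0.0502]
orientation: [[1.0, 0.003, 0.0], [0.003, -1.0, -0.0], [0.0, 0.0, -1.0]]
contact_force: [-1.8, 0.5, 4.9]
opening: 0.387
grasp_force: 20.0
time_s: 7.1
tcp_pos: [0.5872, 0.0248, 0.0495]
orientation: [[1.0, 0.003, -0.0], [0.003, -1.0, 0.0], [-0.0, -0.0, -1.0]]
contact_force: [0.3, -0.2, -0.6]
opening: 0.689
grasp_force: 0.0
time_s: 7.7
tcp_pos: [0.587, 0.0248, 0.1094]
orientation: [[1.0, 0.003, -0.0], [0.003, -1.0, 0.0], [-0.0, -0.0, -1.0]]
contact_force: [1.0, 0.0, -1.9]
opening: 0.687
grasp_force: 0.0
```

View pics/w3.png

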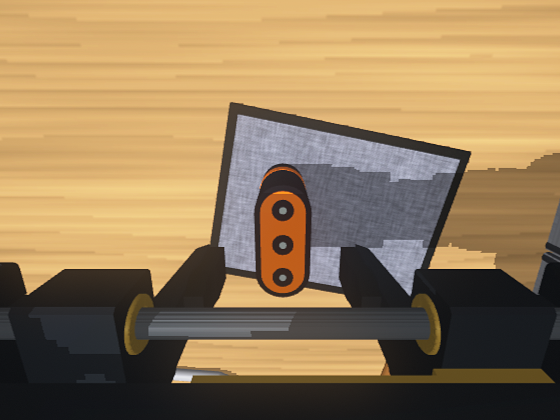

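The orange guard stands upright on the mat. Next, hover over the blue one.

```bash
python3 -m jog '[[[-3,10,-5,0],[-11,38,-5,0],[-22,78,-5,0],[-34,121,-5,0],[-46,164,-5,0],[-58,207,-5,0],[-70,250,-5,0],[-82,293,-5,0],[-94,335,-3,0],[-103,367,0,0],[-107,381,4,0],[-107,381,4,0],[-107,381,4,0],[-107,381,4,0],[-107,381,4,0]]]'
python3 - <<'E'
from h import *
import pickle
c=cam("wrist");im=env.get_image("wrist");pickle.dump(c,open("w4.pkl","wb"))
cv2.imwrite("pics/w4.png",cv2.resize(im[100:340,130:430,::-1],None,fx=2.5,fy=2.5,interpolation=cv2.INTER_CUBIC))
E
```

```text
time_s: 9.25
tcp_pos: [0.482, -0.355, 0.1058]
orientation: [[1.0, 0.005, 0.0], [0.005, -1.0, 0.0], [0.0, -0.0, -1.0]]
contact_force: [-0.1, 0.2, -0.0]
opening: 0.685
grasp_force: 0.0
```

View pics/w4.png

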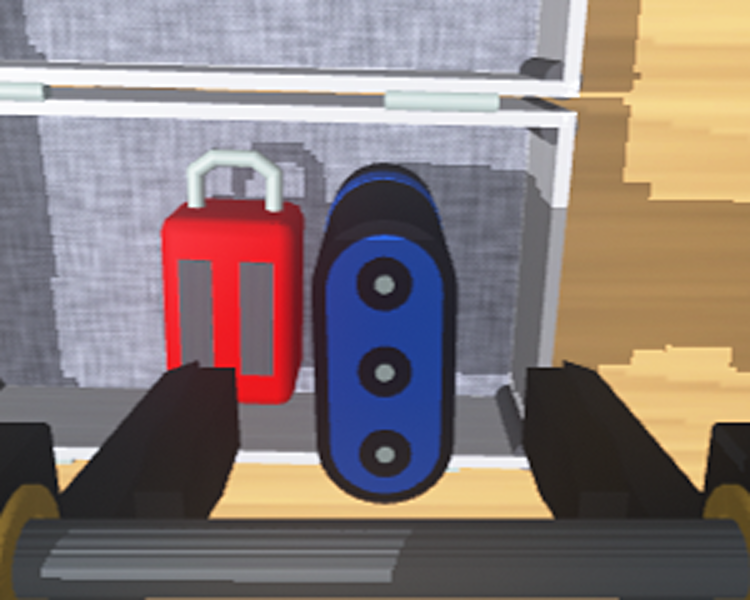

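The blue sockets sit at column ~385, so the guard is 1.4 mm to -y and about 0.4° off the tool. Correct that, descend, grip.

```bash
python3 -m jog '[[[0,0.7,10,-0.4],[0,1.4,28,-0.4],[0,1.4,46,-0.4],[0,1.4,55,-0.4],[0,1.4,55,-0.4],[0,1.4,55,-0.4]]]' ; python3 -m jog '[[[0,0,0,0],[0,0,0,0],[0,0,0,0],[0,0,0,0],[0,0,0,0],[0,0,0,0],[0,0,0,0]]]' 255 20
```

```text
time_s: 9.9
tcp_pos: [0.4815, -0.3579, 0.0508]
orientation: [[1.0, 0.01, 0.0], [0.01, -1.0, -0.0], [0.0, 0.0, -1.0]]
contact_force: [0.4, -0.7, 0.5]
opening: 0.689
grasp_force: 0.0
time_s: 10.6
tcp_pos: [0.4816, -0.3581, 0.0512]
orientation: [[1.0, 0.01, 0.001], [0.01, -1.0, -0.0], [0.001, 0.0, -1.0]]
contact_force: [-0.4, 0.2, 5.2]
opening: 0.386
grasp_force: 19.7
```

Blue is held; home TCP (481.5,-358.0,51), while the image put the guard itself at y≈-356.5, which I'll use on return. Carry it to the mat.

```bash
python3 -m jog '[[[0,0,-6,0],[0,0,-20,0],[0,0,-42,0],[0,0,-65,0],[3,-8,-78,0],[10,-31,-80,0],[20,-64,-80,0],[31,-99,-80,0],[42,-135,-80,0],[53,-171,-80,0],[64,-207,-80,0],[75,-242,-80,0],[84,-270,-80,0],[90,-287,-75,0],[91,-293,-62,0],[91,-293,-45,0],[91,-293,-27,0],[91,-293,-12,0],[91,-293,-4,0],[91,-293,-3,0]]]'; python3 -m jog '[[[0,0,1,0],[0,0,2,0],[0,0,3,0],[0,0,3,0],[0,0,3,0]]]'; python3 -m jog '[[[0,0,0,0],[0,0,0,0],[0,0,0,0],[0,0,0,0],[0,0,0,0]]]' 80;  python3 -m jog '[[[0,0,-8,0],[0,0,-25,0],[0,0,-50,0],[0,0,-60,0],[0,0,-60,0],[0,0,-60,0]]]' 0
```

```text
time_s: 12.6
tcp_pos: [0.5683, -0.0641, 0.0522]
orientation: [[1.0, 0.009, -0.003], [0.009, -1.0, 0.001], [-0.003, -0.001, -1.0]]
contact_force: [-0.6, 0.3, -0.4]
opening: 0.389
grasp_force: 19.7
time_s: 13.1
tcp_pos: [0.5699, -0.0642, 0.0512]
orientation: [[1.0, 0.01, 0.001], [0.01, -1.0, -0.0], [0.001, 0.0, -1.0]]
contact_force: [1.1, -1.0, -0.4]
opening: 0.386
grasp_force: 19.7
time_s: 13.6
tcp_pos: [0.5695, -0.064, 0.0507]
orientation: [[1.0, 0.01, -0.0], [0.01, -1.0, 0.0], [-0.0, -0.0, -1.0]]
contact_force: [-0.9, 0.6, -0.1]
opening: 0.686
grasp_force: 0.0
time_s: 14.2
tcp_pos: [0.5692, -0.064, 0.1104]
orientation: [[1.0, 0.01, -0.0], [0.01, -1.0, 0.0], [-0.0, -0.0, -1.0]]
contact_force: [-0.2, 0.1, -0.3]
opening: 0.997
grasp_force: 0.0
```

```bash
python3 -m jog '[[[-3,8,0,0],[-11,32,0,0.5],[-22,66,0,1],[-34,101,0,1.5],[-46,136,0,2],[-58,171,0,2.6],[-70,206,0,2.6],[-79,233,5,2.6],[-83.5,245,15,2.6],[-83.5,245,30,2.6],[-83.5,245,40,2.6],[-83.5,245,45,2.6],[-83.5,245,45,2.6],[-83.5,245,45,2.6],[-83.5,245,45,2.6]]]' 70
python3 - <<'E'
from h import *
import pickle
c=cam("wrist");im=env.get_image("wrist");pickle.dump(c,open("w5.pkl","wb"))
cv2.imwrite("pics/w5.png",cv2.resize(im[100:340,130:430,::-1],None,fx=2.5,fy=2.5,interpolation=cv2.INTER_CUBIC))
E
```

```text
time_s: 15.7
tcp_pos: [0.489, -0.3096, 0.0663]
orientation: [[0.999, -0.035, 0.001], [-0.035, -0.999, -0.001], [0.001, 0.001, -1.0]]
contact_force: [-0.6, -0.2, 0.7]
opening: 0.728
grasp_force: 0.0
```

View pics/w5.png

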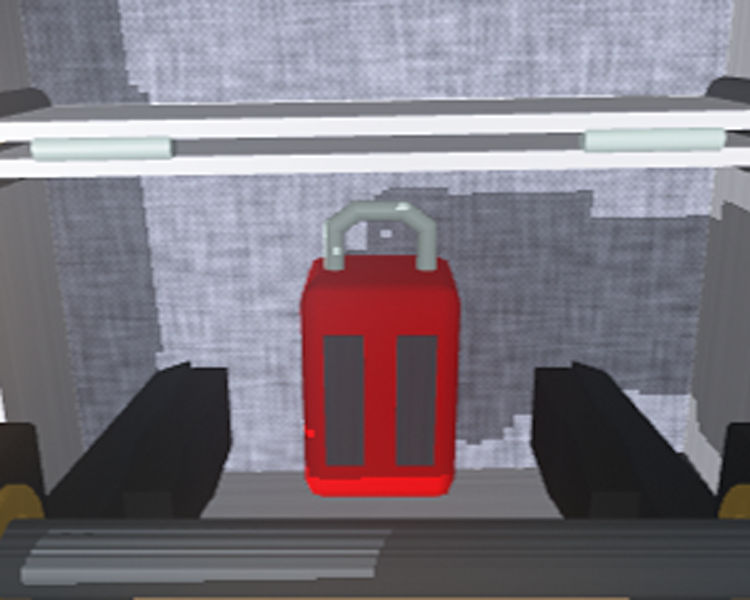

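The belay device is centred (column 380) and aligned between the fingers, with ample room. Descend and grip.

```bash
python3 -m jog '[[[0,0,8,0],[0,0,24,0],[0,0,42,0],[0,0,53,0],[0,0,56.5,0],[0,0,56.5,0],[0,0,56.5,0]]]' ; python3 -m jog '[[[0,0,0,0],[0,0,0,0],[0,0,0,0],[0,0,0,0],[0,0,0,0],[0,0,0,0]]]' 255 25
```

```text
time_s: 16.45
tcp_pos: [0.4886, -0.3102, 0.0095]
orientation: [[0.999, -0.036, 0.0], [-0.036, -0.999, -0.0], [0.0, 0.0, -1.0]]
contact_force: [0.2, 0.6, -0.6]
opening: 0.724
grasp_force: 0.0
time_s: 17.05
tcp_pos: [0.4886, -0.3101, 0.0097]
orientation: [[0.999, -0.036, 0.0], [-0.036, -0.999, -0.0], [0.0, 0.0, -1.0]]
contact_force: [0.1, 1.1, 5.2]
opening: 0.449
grasp_force: 25.0
```

Width 39.5 mm confirmed. At this depth the fingertips would meet the tray's 10 mm walls on release, so I'll regrip 6 mm higher.

```bash
python3 -m jog '[[[0,0,0,0],[0,0,0,0],[0,0,0,0],[0,0,-3,0],[0,0,-6,0],[0,0,-6,0],[0,0,-6,0]]]' 100; python3 -m jog '[[[0,0,0,0],[0,0,0,0],[0,0,0,0],[0,0,0,0],[0,0,0,0],[0,0,0,0]]]' 255 25;  python3 -m jog '[[[0,0,-6,0],[0,0,-20,0],[0,0,-40,0],[0,0,-65,0],[0,0,-90,0],[-1,-15,-105,0],[-4,-45,-110,0],[-7,-85,-110,0],[-10,-127,-110,0],[-13,-170,-110,0],[-17,-213,-110,0],[-20,-256,-110,0],[-23,-299,-110,0],[-26,-342,-110,0],[-30,-385,-110,0],[-33,-428,-110,1],[-37,-471,-110,2],[-40,-512,-110,2.4],[-44,-550,-110,2.4],[-46,-582,-110,2.4]]]'
```

```text
time_s: 17.75
tcp_pos: [0.4885, -0.31, 0.0154]
orientation: [[0.999, -0.036, 0.0], [-0.036, -0.999, -0.0], [0.0, 0.0, -1.0]]
contact_force: [-0.3, -0.9, -0.3]
opening: 0.607
grasp_force: 0.0
time_s: 18.35
tcp_pos: [0.4883, -0.3098, 0.0152]
orientation: [[0.999, -0.036, -0.0], [-0.036, -0.999, 0.0], [-0.0, -0.0, -1.0]]
contact_force: [0.2, 0.2, -0.3]
opening: 0.455
grasp_force: 25.0
time_s: 20.35
tcp_pos: [0.4629, 0.2757, 0.1266]
orientation: [[0.997, -0.076, 0.002], [-0.076, -0.997, 0.001], [0.001, -0.001, -1.0]]
contact_force: [0.5, -0.1, -0.2]
opening: 0.45
grasp_force: 25.0
```

```bash
python3 -m jog '[[[-1,-20,0,0],[-2,-36,0,0],[-3,-46,0,0],[-3,-52,0,0],[-3,-52,0,0],[-3,-52,0,0],[-3,-52,0,0],[-3,-52,0,0]]]'
python3 - <<'E'
from h import *
import pickle
c=cam("wrist");im=env.get_image("wrist");pickle.dump(c,open("w6.pkl","wb"))
cv2.imwrite("pics/w6.png",cv2.resize(im[60:360,100:460,::-1],None,fx=2,fy=2,interpolation=cv2.INTER_CUBIC))
o=env.get_obs();print(o['tcp_pos'],o['orientation'][:,0])
E
```

```text
time_s: 21.15
tcp_pos: [0.4643, 0.3249, 0.1252]
orientation: [[0.997, -0.078, -0.0], [-0.078, -0.997, -0.0], [-0.0, 0.0, -1.0]]
contact_force: [-0.2, -0.0, -1.0]
opening: 0.451
grasp_force: 25.0
[0.4643 0.325  0.1252] [ 0.9969 -0.0782 -0.0001]
```

View pics/w6.png

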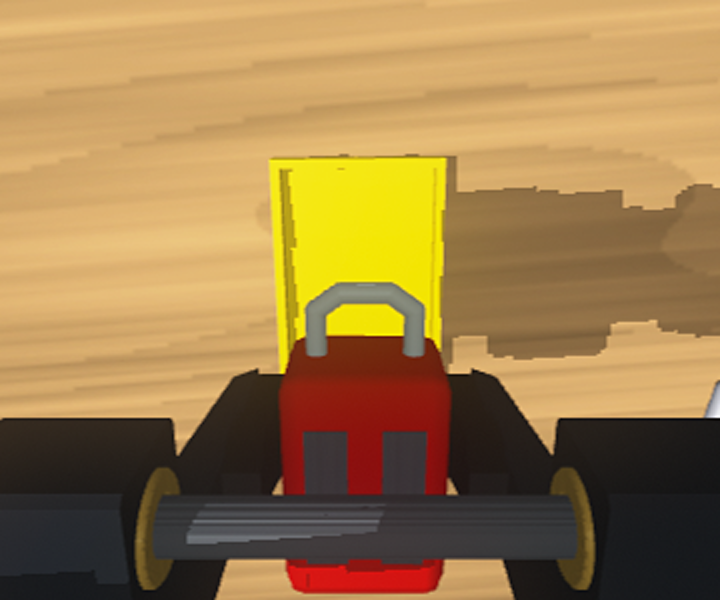

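The tray's far corners are at (270,158) and (447,157) in the crop, with the tray edges parallel to the belay device.

```bash
python3 - <<'E'
from h import *
import pickle
c=pickle.load(open("w6.pkl","rb"))
f=lambda u,v:pix2w(c,100+(u+.5)/2-.5,60+(v+.5)/2-.5,.010)[:2]*1000
a,b,l,r=f(270,158),f(447,157),f(279,340),f(443,340)
print(a,b,np.hypot(*(a-b)))
for p,q in((l,a),(r,b),(b,a)):print(np.degrees(np.arctan2(*(q-p)[::-1])))
for yaw in(-4.5,-5.5):
    t=np.radians(yaw);print((a+b)/2-56*np.array([np.cos(t),np.sin(t)]))
E
```

```text
[522.4361 359.4193] [517.0485 285.902 ] 73.71448151973817
-4.198930013389708
-3.5327020901591317
85.80866612210065
[463.915  327.0543]
[464.0001 328.028 ]
```

```bash
python3 -m jog '[[[0,-1,8,0],[0,-2,25,-0.5],[0,-2,45,-0.5],[0,-2,65,-0.5],[0,-2,85,-0.5],[0,-2,99,-0.5],[0,-2,105,-0.5],[0,-2,107,-0.5],[0,-2,108.5,-0.5],[0,-2,109.5,-0.5],[0,-2,109.5,-0.5],[0,-2,109.5,-0.5],[0,-2,109.5,-0.5]]]'; python3 -m jog '[[[0,0,0.4,0],[0,0,0.7,0],[0,0,0.7,0],[0,0,0.7,0]]]'
```

```text
time_s: 22.5
tcp_pos: [0.4646, 0.3276, 0.0161]
orientation: [[0.998, -0.069, 0.001], [-0.069, -0.998, 0.0], [0.001, -0.0, -1.0]]
contact_force: [-0.4, -0.2, -0.5]
opening: 0.451
grasp_force: 25.0
time_s: 22.9
tcp_pos: [0.4644, 0.3275, 0.0151]
orientation: [[0.998, -0.069, 0.0], [-0.069, -0.998, 0.0], [0.0, -0.0, -1.0]]
contact_force: [-0.6, 0.0, 0.5]
opening: 0.447
grasp_force: 25.0
```

```bash
python3 -m jog '[[[0,0,0.2,0],[0,0,0.2,0],[0,0,0.2,0],[0,0,0.2,0],[0,0,-3,0],[0,0,-15,0],[0,0,-35,0],[0,0,-60,0],[0,0,-85,0],[0,0,-97,0],[0,0,-100,0],[0,0,-100,0],[0,0,-100,0],[0,0,-100,0]]]' 80
python3 - <<'E'
from h import *
im=env.get_image("wrist")
cv2.imwrite("pics/w7.png",cv2.resize(im[60:360,100:460,::-1],None,fx=2,fy=2,interpolation=cv2.INTER_CUBIC))
o=env.get_obs();print(o['tcp_pos'],o['orientation'][:,0])
E
```

```text
time_s: 24.3
tcp_pos: [0.4635, 0.3271, 0.1137]
orientation: [[0.998, -0.069, -0.002], [-0.069, -0.998, -0.001], [-0.002, 0.001, -1.0]]
contact_force: [0.2, 0.1, -0.1]
opening: 0.686
grasp_force: 0.0
[0.4636 0.3272 0.1138] [ 0.9976 -0.0688 -0.002 ]
```

View pics/w7.png

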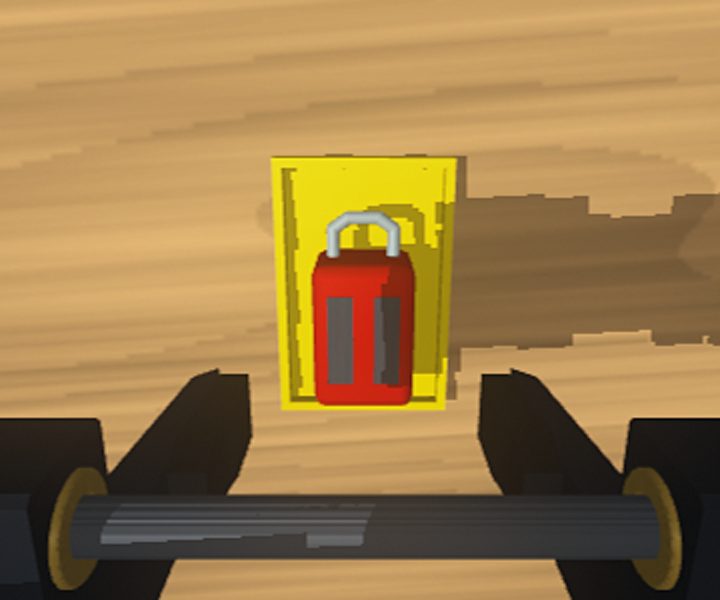

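The belay device lies flat and right way up inside the tray, lengthwise. Now fetch the orange guard.

```bash
python3 -m jog '[[[5,10,0,0],[18,37,0,-0.5],[34,69,0,-1],[51,104,0,-2],[68,139,0,-3],[85,174,0,-4.1],[102,209,0,-4.1],[119,244,0,-4.1],[134,274,0,-4.1],[142,289,0,-4.1],[143.5,293.5,2,-4.1],[143.5,293.5,12,-4.1],[143.5,293.5,28,-4.1],[143.5,293.5,46,-4.1],[143.5,293.5,59,-4.1],[143.5,293.5,64,-4.1],[143.5,293.5,64,-4.1],[143.5,293.5,64,-4.1],[143.5,293.5,64,-4.1]]]' 80; python3 -m jog '[[[0,0,0,0],[0,0,0,0],[0,0,0,0],[0,0,0,0],[0,0,0,0],[0,0,0,0],[0,0,0,0]]]' 255 20
```

```text
time_s: 26.25
tcp_pos: [0.588, 0.0248, 0.0518]
orientation: [[1.0, 0.003, 0.002], [0.003, -1.0, -0.0], [0.002, 0.0, -1.0]]
contact_force: [0.6, -0.4, 0.1]
opening: 0.687
grasp_force: 0.0
time_s: 26.95
tcp_pos: [0.5875, 0.0247, 0.0513]
orientation: [[1.0, 0.003, 0.0], [0.003, -1.0, -0.0], [0.0, 0.0, -1.0]]
contact_force: [-0.0, -0.1, 3.8]
opening: 0.385
grasp_force: 20.0
```

```bash
python3 -m jog '[[[0,0,-6,0],[0,0,-20,0],[0,0,-42,0],[0,0,-65,0],[0,0,-88,0],[-2,5,-104,0],[-7,20,-110,0],[-17,48,-110,0],[-29,81,-110,0],[-41,115,-110,0],[-53,149,-110,0],[-65,183,-110,0],[-77,216,-110,0],[-88,246,-110,0],[-97,271,-110,0],[-102,284,-108,0],[-103,287.6,-100,0],[-103,287.6,-90,0],[-103,287.6,-80,0],[-103,287.6,-80,0]]]'; python3 -m jog '[[[0,0,0,0],[0,0,0,0],[0,0,0,0]]]'
```

```text
time_s: 28.95
tcp_pos: [0.4842, -0.261, 0.1285]
orientation: [[1.0, 0.004, -0.003], [0.004, -1.0, 0.003], [-0.003, -0.003, -1.0]]
contact_force: [-0.5, -0.4, -0.3]
opening: 0.385
grasp_force: 20.0
time_s: 29.25
tcp_pos: [0.4855, -0.2629, 0.1315]
orientation: [[1.0, 0.003, 0.001], [0.003, -1.0, -0.001], [0.001, 0.001, -1.0]]
contact_force: [0.8, -0.4, -1.1]
opening: 0.381
grasp_force: 20.0
```

```bash
python3 -m jog '[[[0,0.3,8,0],[0,0.3,24,0],[0,0.3,42,0],[0,0.3,60,0],[0,0.3,72,0],[0,0.3,77,0],[0,0.3,78.5,0],[0,0.3,79.3,0],[0,0.3,79.3,0],[0,0.3,79.3,0],[0,0.3,80,0],[0,0.3,80.3,0],[0,0.3,80.3,0],[0,0.3,80.3,0]]]'; python3 -m jog '[[[0,0,0,0],[0,0,0,0],[0,0,0,0],[0,0,0,0],[0,0,0,0]]]' 80;  python3 -m jog '[[[0,0,-8,0],[0,0,-25,0],[0,0,-48,0],[0,0,-60,0],[0,0,-60,0]]]'
```

```text
time_s: 30.65
tcp_pos: [0.4854, -0.2636, 0.0512]
orientation: [[1.0, 0.003, 0.001], [0.003, -1.0, -0.0], [0.001, 0.0, -1.0]]
contact_force: [-1.0, 1.1, 4.7]
opening: 0.382
grasp_force: 20.0
time_s: 31.15
tcp_pos: [0.485, -0.2633, 0.0506]
orientation: [[1.0, 0.003, -0.0], [0.003, -1.0, 0.0], [-0.0, -0.0, -1.0]]
contact_force: [-0.2, -0.2, -0.0]
opening: 0.685
grasp_force: 0.0
time_s: 31.65
tcp_pos: [0.4864, -0.2644, 0.1131]
orientation: [[1.0, 0.003, 0.003], [0.003, -1.0, -0.003], [0.003, 0.003, -1.0]]
contact_force: [-0.1, 0.4, -1.1]
opening: 0.685
grasp_force: 0.0
```

Orange is back (485.2,-263.4). Fetch the blue guard.

```bash
python3 -m jog '[[[3,-7,0,0],[11,-26,0,0],[24,-56,0,0],[38,-89,0,0],[52,-122,0,-0.4],[66,-154,0,-0.4],[77,-180,0,-0.4],[83,-195,0,-0.4],[85,-199,2,-0.4],[85,-199,10,-0.4],[85,-199,25,-0.4],[85,-199,42,-0.4],[85,-199,54,-0.4],[85,-199,60,-0.4],[85,-199,60,-0.4],[85,-199,60,-0.4],[85,-199,60,-0.4]]]' 80; python3 -m jog '[[[0,0,0,0],[0,0,0,0],[0,0,0,0],[0,0,0,0],[0,0,0,0],[0,0,0,0],[0,0,0,0]]]' 255 20
```

```text
time_s: 33.35
tcp_pos: [0.5702, -0.0644, 0.0515]
orientation: [[1.0, 0.01, 0.001], [0.01, -1.0, -0.0], [0.001, 0.0, -1.0]]
contact_force: [0.3, 0.4, -0.2]
opening: 0.687
grasp_force: 0.0
time_s: 34.05
tcp_pos: [0.5697, -0.0641, 0.0509]
orientation: [[1.0, 0.01, 0.0], [0.01, -1.0, 0.0], [0.0, -0.0, -1.0]]
contact_force: [-0.4, 0.5, 2.5]
opening: 0.386
grasp_force: 19.8
```

```bash
python3 -m jog '[[[0,0,-6,0],[0,0,-20,0],[0,0,-42,0],[0,0,-65,0],[0,0,-88,0],[-2,5,-104,0],[-7,20,-110,0],[-16,50,-110,0],[-26,84,-110,0],[-37,118,-110,0],[-48,153,-110,0],[-58,187,-110,0],[-69,220,-110,0],[-79,252,-110,0],[-86,276,-110,0],[-90,289,-108,0],[-91,292,-100,0],[-91,292,-90,0],[-91,292,-80,0],[-91,292,-80,0]]]'; python3 -m jog '[[[0,0,0,0],[0,0,0,0],[0,0,0,0]]]'
```

```text
time_s: 36.05
tcp_pos: [0.4807, -0.3546, 0.1281]
orientation: [[1.0, 0.011, -0.003], [0.011, -1.0, 0.004], [-0.003, -0.004, -1.0]]
contact_force: [-0.5, -0.4, -1.2]
opening: 0.385
grasp_force: 19.8
time_s: 36.35
tcp_pos: [0.4819, -0.357, 0.1313]
orientation: [[1.0, 0.01, 0.001], [0.01, -1.0, -0.001], [0.001, 0.001, -1.0]]
contact_force: [-0.7, 0.9, -1.1]
opening: 0.386
grasp_force: 19.8
```

```bash
python3 -m jog '[[[0,0,8,0],[0,-0.3,24,0],[0,-0.3,42,0],[0,-0.3,60,0],[0,-0.3,72,0],[0,-0.3,77,0],[0,-0.3,78.5,0],[0,-0.3,79.3,0],[0,-0.3,79.3,0],[0,-0.3,79.3,0],[0,-0.3,80,0],[0,-0.3,80.3,0],[0,-0.3,80.3,0],[0,-0.3,80.3,0]]]'; python3 -m jog '[[[0,0,0,0],[0,0,0,0],[0,0,0,0],[0,0,0,0],[0,0,0,0]]]' 80;  python3 -m jog '[[[0,0,-8,0],[0,0,-25,0],[0,0,-48,0],[0,0,-70,0],[0,15,-95,0],[0,30,-115,0],[0,42,-135,0],[0,-15,-155,0],[-2,-44,-168,2.5],[-2,-44,-168,2.5],[-2,-44,-168,2.5],[-2,-44,-168,2.5],[-2,-44,-168,2.5],[-2,-44,-168,2.5],[-2,-44,-168,2.5],[-2,-44,-168,2.5]]]'
python3 - <<'E'
from h import *
import pickle
c=cam("wrist");im=env.get_image("wrist");pickle.dump(c,open("w8.pkl","wb"))
o=env.get_obs();print(o['tcp_pos'],o['orientation'][:,0])
cv2.imwrite("pics/w8.png",im[:,:,::-1])
a=cv2.resize(im[120:240,180:380,::-1],None,fx=4,fy=4,interpolation=cv2.INTER_CUBIC);cv2.imwrite("pics/w8c.png",a)
t=env.get_image("top")[:,:,::-1];cv2.imwrite("pics/top1.png",t)
E
```

```text
time_s: 37.75
tcp_pos: [0.4816, -0.3569, 0.0509]
orientation: [[1.0, 0.01, 0.001], [0.01, -1.0, -0.001], [0.001, 0.001, -1.0]]
contact_force: [0.5, 1.7, 2.5]
opening: 0.389
grasp_force: 19.8
time_s: 38.25
tcp_pos: [0.4813, -0.3567, 0.0503]
orientation: [[1.0, 0.01, -0.0], [0.01, -1.0, 0.0], [-0.0, -0.0, -1.0]]
contact_force: [-0.3, 0.4, -0.4]
opening: 0.687
grasp_force: 0.0
time_s: 39.85
tcp_pos: [0.4788, -0.313, 0.218]
orientation: [[0.999, -0.034, -0.001], [-0.034, -0.999, 0.0], [-0.001, -0.0, -1.0]]
contact_force: [-0.5, -0.8, -0.3]
opening: 0.683
grasp_force: 0.0
[ 0.4788 -0.3129  0.2182] [ 0.9994 -0.0343 -0.0003]
```

View pics/w8c.png

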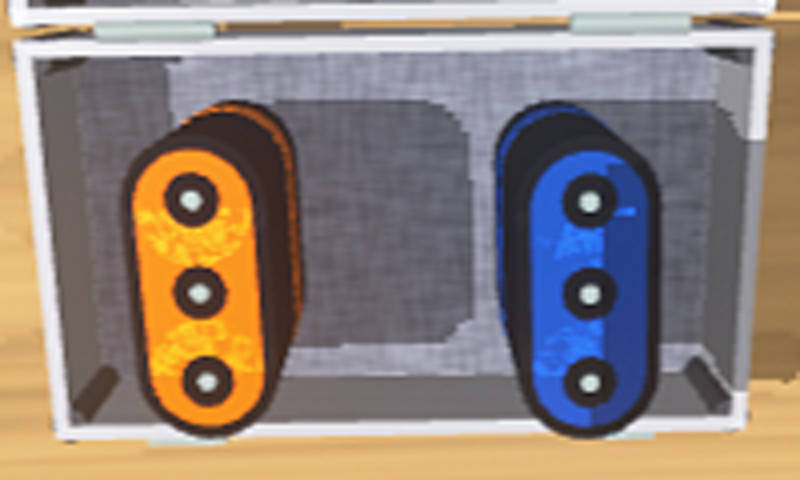

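Both guards stand upright in place: orange sockets (191,200), (199,293), (207,382); blue (590,202), (590,294), (591,382). I'll compare with the start numerically and glance at the whole scene.

```bash
python3 - <<'E'
from h import *
import pickle
f=lambda c,u,v,z=.084:pix2w(c,180+(u+.5)/4-.5,120+(v+.5)/4-.5,z)[:2]*1000
A=pickle.load(open("w1.pkl","rb"));B=pickle.load(open("w8.pkl","rb"))
for n,c,S in(("o0",A,[(190,214),(199,306),(207,394)]),("o1",B,[(191,200),(199,293),(207,382)]),("b0",A,[(593,216),(593,308),(593,397)]),("b1",B,[(590,202),(590,294),(591,382)])):
    p=np.array([f(c,*s) for s in S]);d=p[0]-p[2];print(n,p.mean(0),np.degrees(np.arctan2(d[1],d[0])))
# sub-pixel check: fixed lid/rim region shift versus projected
a=cv2.imread("pics/w1.png",0);b=cv2.imread("pics/w8.png",0)
def match(r,cA,cB,z):
    y0,y1,x0,x1=r;res=cv2.matchTemplate(b[y0-15:y1+15,x0-15:x1+15],a[y0:y1,x0:x1],cv2.TM_CCOEFF_NORMED)
    _,s,_,l=cv2.minMaxLoc(res)
    k=res[l[1]-1:l[1]+2,l[0]-1:l[0]+2];sub=lambda m,c,p:(m-p)/(2*(m+p-2*c))
    dx=l[0]-15+sub(k[1,0],k[1,1],k[1,2]);dy=l[1]-15+sub(k[0,1],k[1,1],k[2,1])
    uc,vc=(x0+x1)/2,(y0+y1)/2
    print(r,'score',round(s,2),'px',round(dx,2),round(dy,2),'world shift mm',(pix2w(cB,uc+dx,vc+dy,z)-pix2w(cA,uc,vc,z))[:2]*1000)
match((160,233,212,247),A,B,.084)
match((160,233,312,346),A,B,.084)
match((5,125,175,380),A,B,.045)
t0=cv2.imread("pics/top0.png");t1=cv2.imread("pics/top1.png")
cv2.imwrite("pics/cmp.png",np.vstack([t0[100:330,120:440],t1[100:330,120:440]]))
E
```

```text
o0 [ 484.2345 -263.2807] 0.39385204064577717
o1 [ 484.2554 -263.9631] 0.023245938787635024
b0 [ 480.4838 -356.4822] 0.5573100309369069
b1 [ 480.8533 -355.9395] 0.8031390823879297
(160, 233, 212, 247) score 0.97 px 0.13 -3.19 world shift mm [-0.0294 -0.7269]
(160, 233, 312, 346) score 0.91 px -0.71 -3.25 world shift mm [0.0377 0.5928]Traceback (most recent call last):
  File "<stdin>", line 18, in <module>
  File "<stdin>", line 10, in match
cv2.error: OpenCV(4.12.0) /io/opencv/modules/imgproc/src/templmatch.cpp:1179: error: (-215:Assertion failed) _img.size().height <= _templ.size().height && _img.size().width <= _templ.size().width in function 'matchTemplate'
```

Both guards are within 0.8 mm and 0.5° of their starting poses. One last look at the whole scene.

View pics/top1.png

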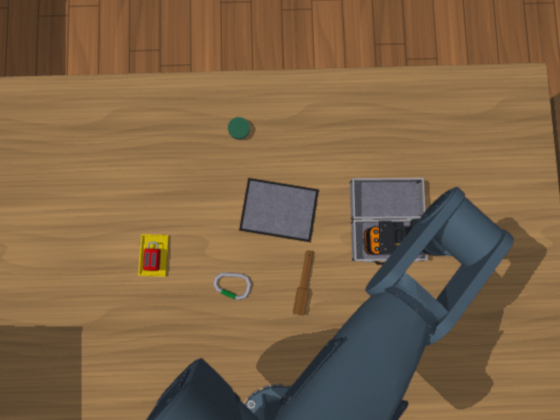

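The belay device sits in the tray at about (151,257). The brush, carabiner and tin are unmoved, and the arm is clear of everything. Handing in.

```bash
python3 -c "
from plant import env
print(env.sign_off())"
```

```text
the job is handed in; nothing more can be done
None
```

Handed in at about 40 s: the belay device lies flat, right way up and lengthwise in the yellow tray, both guards are back upright in their own places (within about 0.8 mm and 0.5° by the wrist camera), and the brush, carabiner and wax tin were not touched.

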